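Put mixed-up chip trays back into their docks

ROBOT

A 6-joint arm with a two-finger parallel gripper is mounted at the origin on the work surface. World frame = base frame: x ahead of the robot, y to its left, z up, the work surface at z = 0. Lengths are in m, angles in rad, forces in N, time in s.
With the tool pointing down it reaches from about 0.325 to 0.875 m from the base axis. Payload 4.4 kg.
Tool frame: the origin (TCP) lies midway between the tips of the shut fingers; the grasp point (between the pads) lies 19 mm behind it; z points along the fingers, y is the line along which they close (so a half turn about z gives the same grasp; the last joint's range is limited). The gripper opens to 85 mm and grips with 20 to 120 N. Pads are 22 mm wide; open, the fingers measure 114 mm over their backs; the gripper's body (76 mm by 85 mm) begins 54 mm behind the grasp point. The pads swing forward as they close: fully open they stand 13 mm farther back than shut.
Start: joints at [-1.399, 0.207, 1.542, -0, 1.393, -0.15], TCP at [0.182, -0.545, 0.193] pointing down, gripper open.
Joint ranges: [-2.73, 2.73], [-0.86, 2.22], [0.23, 2.46], [-1.11, 4.25], [0.08, 2.63], [-2.82, 2.82]. Speed limits (rad/s): [2.79, 2.79, 3.14, 3.14, 3.14, 3.14].

INTERFACE

Orientations are given as a unit quaternion [w, x, y, z].
In Python, from plant import r, move_gripper, snapshot gives the robot as it stands. Calls block until the motion is done:
- r.move_to(position, orientation): joint-space move of the TCP to a pose.
- r.move_l(position, rot=None, vel=0.15, force_limit=None): straight line of the TCP; rot=None keeps the orientation; vel is the mean speed in m/s. With force_limit (N) it stops when the force on the tool has changed by that much, and returns True; else False.
- r.move_joints(angles): joint-space move.
- move_gripper(opening, grip_force=None): opening from 0.0 (shut) to 1.0 (fully open); grip_force is the grip in N (None keeps the last); returns when the fingers have stopped.
- r.wait(seconds).
- r.solve_ik(position, orientation): joint angles nearest the present ones, or None.
- snapshot(name): name is "side" or "top" or "wrist"; returns a dict with "pixels" (400x640x3 uint8, blue, green, red), "mtx" (3x3 intrinsics, pixels), "R" (3x3) and "t" (3): a world point X has camera coordinates R X + t; the wrist camera has in their place "hand_eye" (4x4, takes a point from camera to tool coordinates, whose origin is the TCP and whose axes are the flange's). Camera axes: x right, y down, z forward; pixel columns grow to the right and rows downward; lengths in m; the calibration is good to about 2 mm. A picture is of the moment at which its call begins: read the wrist's pose just before it. There is no depth.
A pose or a line that the arm cannot do raises r.IKError and nothing moves.
- r.close_job(): hands the job in; it is judged then, once.
Readings, each from a call of its own:
- r.read_time_s(): time.
- r.read_qpos(): joint angles.
- r.read_joint_vel(): joint speeds.
- r.read_joint_torque(): joint torques, N m.
- r.read_tcp_pos(): TCP position.
- r.read_orientation(): TCP orientation.
- r.read_force(): force on the tool from outside, world axes, zero at the start.
- r.read_wrist_torque(): the same for the moment, N m.
- r.read_finger_gap(): opening from 0.0 (shut) to 1.0 (fully open).
- r.read_gripper_force(): force on a finger pad.
Only numpy, scipy, OpenCV 4.12 (cv2) and the standard library are available. Lean on these libraries where they do the work, as an engineer would, in place of code of your own. Each camera call takes 0.05 s, during which the arm holds its last target. There are 200 camera calls.

TASK

Three of the chip trays on the inspection bench are in each other's docks: move each into the dock whose rim has the colour of its chips, lying flat inside the rim, by first resting one of them in the white spare dock, which must be empty again at the end. Keep the trays level and set them down rather than dropping them, so that no chips jump out. Leave the green tray and the amber bottle where they are.

Things in the scene. Friction and masses are not known exactly. Their poses are not given: they have to be found in the camera images.
- yellow_tray: chip tray of the yellow lot: a loose black block, 51 x 51 mm and 26 mm high (three shallow trays clipped together, about 90 g), with a 4 x 4 grid of yellow chips on top. Origin at the centre of its underside, x and y along its sides, z up. Starts seated in the blue dock.
- blue_tray: chip tray of the blue lot: a loose black block, 51 x 51 mm and 26 mm high (three shallow trays clipped together, about 90 g), with a 4 x 4 grid of blue chips on top. Origin at the centre of its underside, x and y along its sides, z up. Starts seated in the red dock.
- red_tray: chip tray of the red lot: a loose black block, 51 x 51 mm and 26 mm high (three shallow trays clipped together, about 90 g), with a 4 x 4 grid of red chips on top. Origin at the centre of its underside, x and y along its sides, z up. Starts seated in the yellow dock.
- green_tray: chip tray of the green lot: a loose black block, 51 x 51 mm and 26 mm high (three shallow trays clipped together, about 90 g), with a 4 x 4 grid of green chips on top. Origin at the centre of its underside, x and y along its sides, z up. Already in its own dock at the start and to be left there.
- yellow_dock: dock of the yellow lot: a square black nest, fixed to the bench, 80 x 80 mm outside, with a yellow rim 5 mm wide whose top is 9 mm above the bench. The floor inside is 70 x 70 mm and 4 mm above the bench. Origin at the centre of its underside (on the bench), x and y along its sides, z up.
- blue_dock: dock of the blue lot: a square black nest, fixed to the bench, 80 x 80 mm outside, with a blue rim 5 mm wide whose top is 9 mm above the bench. The floor inside is 70 x 70 mm and 4 mm above the bench. Origin at the centre of its underside (on the bench), x and y along its sides, z up.
- red_dock: dock of the red lot: a square black nest, fixed to the bench, 80 x 80 mm outside, with a red rim 5 mm wide whose top is 9 mm above the bench. The floor inside is 70 x 70 mm and 4 mm above the bench. Origin at the centre of its underside (on the bench), x and y along its sides, z up.
- green_dock: dock of the green lot: a square black nest, fixed to the bench, 80 x 80 mm outside, with a green rim 5 mm wide whose top is 9 mm above the bench. The floor inside is 70 x 70 mm and 4 mm above the bench. Origin at the centre of its underside (on the bench), x and y along its sides, z up.
- spare_dock: spare dock, empty at the start: a square all-white nest, fixed to the bench, 80 x 80 mm outside, with a white rim 5 mm wide whose top is 9 mm above the bench. The floor inside is 70 x 70 mm and 4 mm above the bench. Origin at the centre of its underside (on the bench), x and y along its sides, z up.
- bottle: bystander: a loose upright amber bottle with a white cap, 44 mm in diameter, 95 mm high, standing among the docks. Origin at the centre of its underside, z up.
Mind the look-alikes: they are no part of the job. What is shaped like the red_dock but purple is not meant.

How it is judged:
By the outcome, as a careful person would: the job done as asked, in the order asked, and still so for the second after the job is handed in, with the robot touching nothing.
It also fails if it takes over 96 s, if anything falls off the work surface, if the arm or the gripper's body presses on something with over 40 N, if the wrist force passes 120 N, or if a joint passes its speed limit or range.

## Working session

There is one attempt and no reset: what is moved stays moved. The work goes in short steps, each a Python script; the robot and the scene stay as the last script left them, time stands still between calls to the robot, and variables do not carry over. Pictures are saved under pics/ and viewed, at most 14 in all, crops included, and the job is handed in when it is done.

```bash
mkdir -p pics; python3 - <<'E'
from plant import r, snapshot
import cv2, pickle
d={}
for n in("top","side"):
    s=snapshot(n); cv2.imwrite(f"pics/{n}0.png",s["pixels"]); d[n]=s
    print(n,s["mtx"].tolist(),s["R"].round(3).tolist(),s["t"].round(3).tolist())
pickle.dump(d,open("s0.pkl","wb"))
print(r.read_time_s(), r.read_orientation())
E
```

```text
top [[372.11830147060886, 0.0, 319.9527745448477], [0.0, 372.11830147060886, 201.66632557582935], [0.0, 0.0, 1.0]] [[-0.017, -1.0, -0.012], [-0.994, 0.018, -0.109], [0.109, 0.01, -0.994]] [0.089, 0.492, 0.756]
side [[506.08897945457545, 0.0, 323.585312989508], [0.0, 506.08897945457545, 203.1645723400934], [0.0, 0.0, 1.0]] [[-0.732, -0.681, -0.006], [-0.479, 0.52, -0.707], [0.485, -0.515, -0.707]] [0.413, 0.222, 1.028]
0.1 [-1.03803568e-03  9.87003541e-01  1.60695152e-01  1.11184485e-06]
```

View pics/top0.png

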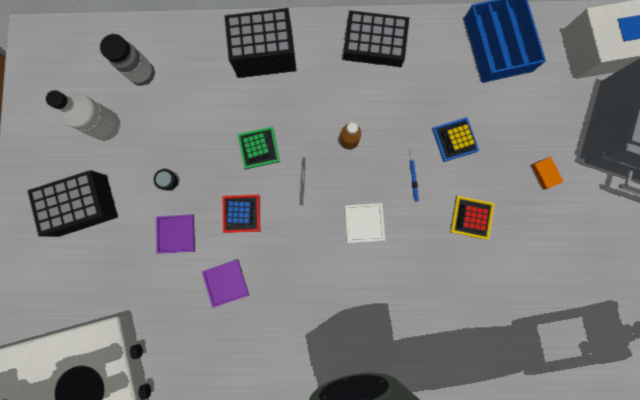

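View pics/side0.png

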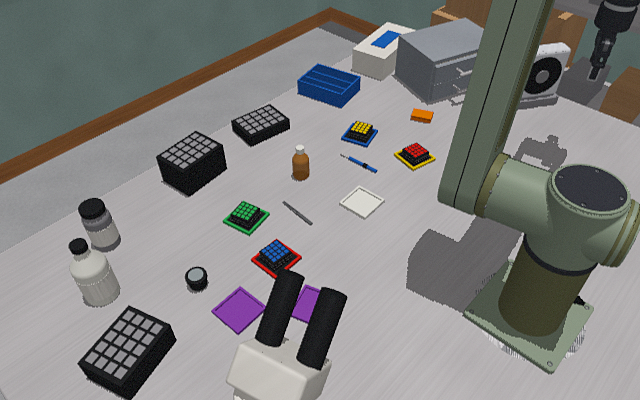

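The top view shows four trays in docks:
- yellow chips in the blue dock at (456,138)
- red chips in the yellow dock at (473,217)
- blue chips in the red dock at (241,213)
- green tray in the green dock at (258,147)

The white spare dock is at (365,223) and the bottle at (350,135). There are three candidates for the red dock: (241,213), (176,234) and (226,283). The last two are purple and empty, so the first fits: it has a red rim and holds the blue chips. I'll confirm that in a crop.

```bash
cat > h.py <<'E'
import numpy as np, cv2
def ray(s,uv,z):
    R=np.array(s["R"]);t=np.array(s["t"])
    c=-R.T@t; d=np.c_[(np.asarray(uv,float)-s["mtx"][:2,2])/[s["mtx"][0,0],s["mtx"][1,1]],np.ones(len(uv))]@R
    return (c+d*((z-c[2])/d[:,2])[:,None])[:,:2]
HUE={"red":(170,8),"yellow":(20,34),"blue":(100,122),"green":(45,85)}
def mask(img,col):
    h,s,v=cv2.split(cv2.cvtColor(img,cv2.COLOR_BGR2HSV)); a,b=HUE.get(col,(0,0))
    if col=="white": return (s<25)&(v>215)
    m=(h>=a)&(h<=b) if a<b else (h>=a)|(h<=b)
    return m&(s>110)&(v>60)
def rect(s,col,px,z,rad=32):
    """world rect (centre, size, angle mod 90 deg) of pixels of a colour round px, on plane z"""
    m=mask(s["pixels"],col); v,u=np.nonzero(m); k=np.hypot(u-px[0],v-px[1])<rad
    p=ray(s,np.c_[u[k],v[k]],z).astype(np.float32)
    (c,sz,a)=cv2.minAreaRect(p*1000)
    return np.array(c)/1000,np.array(sz),(a+45)%90-45
E
python3 - <<'E'
from h import *; import pickle
s=pickle.load(open("s0.pkl","rb"))["top"]
for n,col,px,z in [("ydock","yellow",(473,217),.009),("bdock","blue",(456,138),.009),("rdock","red",(241,213),.009),("spare","white",(365,223),.009),("gdock","green",(258,147),.009),
 ("ytray","yellow",(458,136),.031),("btray","blue",(239,211),.031),("rtray","red",(476,218),.031)]:
    print(n,*rect(s,col,px,z,22 if "tray" in n else 32))
print("bottle",ray(s,[(352,128)],.095),ray(s,[(349,140)],.03), "pen",ray(s,[(410,150),(416,200)],.005),"orange",ray(s,[(547,172)],.02),"tweezer",ray(s,[(303,160),(303,204)],0.005))
c=np.vstack([cv2.resize(s["pixels"][180:310,140:290],None,fx=3.5,fy=3.5,interpolation=2)])
cv2.imwrite("pics/crop1.png",c)
E
```

```text
ydock [ 0.45611639 -0.24402751] [81.72705841 80.63153076] -12.611518859863281
bdock [ 0.62773059 -0.21752165] [79.66613007 80.78251648] 15.791363716125488
rdock [0.47405426 0.2508597 ] [80.09220886 80.35781097] 1.2720474004745483
spare [0. 0.] [0. 0.] 0.0
gdock [0.61797223 0.21331131] [79.82666779 78.94338226] 11.18290901184082
ytray [ 0.62609607 -0.22109007] [47.56245422 46.20526886] 17.578092575073242
btray [0.4745936 0.2515791] [46.2269783  46.19359207] -1.066741943359375
rtray [ 0.4539017  -0.24240408] [47.18312454 46.83778763] -11.865242004394531
bottle [[0.6302688  0.01365389]] [[0.62438629 0.0154502 ]] pen [[ 0.60614135 -0.11930479]
 [ 0.49569695 -0.12742807]] orange [[ 0.54876738 -0.40406589]] tweezer [[0.58852125 0.11555232]
 [0.49153643 0.11674475]]
```

View pics/crop1.png

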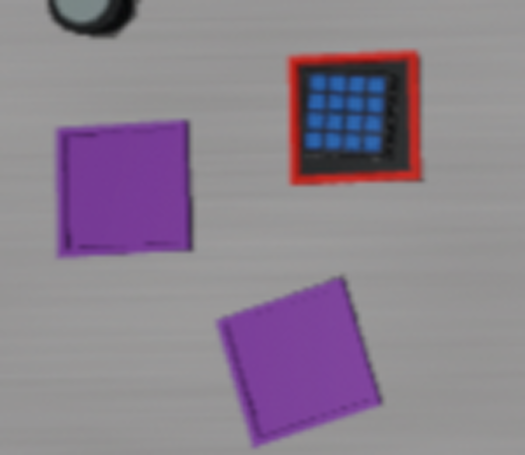

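The crop confirms it: the red-rimmed dock with the blue chips sits at crop (355,117), and the other two are plain purple and empty. Next I'll measure the spare dock and hover over the red tray for a closer look.

```bash
cat >> h.py <<'E'
from plant import r, move_gripper, snapshot
def q(yaw): a=np.radians(90+yaw)/2; return [0,np.cos(a),np.sin(a),0]
ZH=0.16
E
python3 - <<'E'
from h import *; import pickle
s=pickle.load(open("s0.pkl","rb"))["top"]
g=cv2.cvtColor(s["pixels"],6)[193:253,335:395]; t,m=cv2.threshold(g,0,1,8); v,u=np.nonzero(m)
c,sz,a=cv2.minAreaRect((ray(s,np.c_[u+335,v+193],.009)*1000).astype(np.float32)); print("spare",c,sz,(a+45)%90-45,t)
r.move_to([.454,-.242,ZH],q(-12.)); print(r.read_time_s(),r.read_qpos().round(3),r.read_tcp_pos())
from scipy.spatial.transform import Rotation as Ro
o=r.read_orientation(); p=r.read_tcp_pos(); w=snapshot("wrist"); cv2.imwrite("pics/w1.png",w["pixels"])
T=np.eye(4); T[:3,:3]=Ro.from_quat([*o[1:],o[0]]).as_matrix(); T[:3,3]=p; C=np.linalg.inv(T@w["hand_eye"])
s2=dict(pixels=w["pixels"],mtx=w["mtx"],R=C[:3,:3],t=C[:3,3])
for col,z in(("red",.031),("yellow",.009)): print(col,*rect(s2,col,(320,200),z,400))
E
```

```text
spare (449.12689208984375, -14.637992858886719) (80.83950805664062, 80.49057006835938) 2.6672110557556152 176.0
1.6083 [-0.659  0.108  1.724 -0.     1.308 -0.449] [ 0.45385463 -0.24301026  0.16021675]
red [ 0.47860538 -0.32229309] [ 57.71825409 224.5291748 ] 17.085416793823242
yellow [ 0.53829907 -0.24462569] [257.17047119  95.15124512] 0.3072780966758728
```

View pics/w1.png

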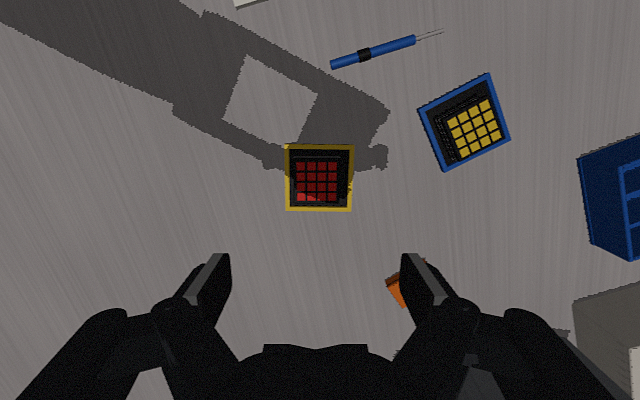

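The wrist view shows the red tray in the yellow-rimmed dock at (318,180), square to the fingers and centred between them. Now I'll grasp it, lift it a little and check.

```bash
cat >> h.py <<'E'
ZG=0.009
def hover(x,y,yaw,vel=.25): r.move_l([x,y,ZH],q(yaw),vel=vel)
def pick(x,y,yaw):
    hit=r.move_l([x,y,ZG],q(yaw),vel=.1,force_limit=10)
    move_gripper(0.0,40); r.wait(.2)
    print("pick hit",hit,"gap",r.read_finger_gap(),"F",r.read_gripper_force(),r.read_force().round(1),r.read_tcp_pos().round(4))
    r.move_l([x,y,ZG+.02],vel=.04); r.move_l([x,y,ZH],vel=.12)
def place(x,y,yaw):
    r.move_l([x,y,ZG+.015],q(yaw),vel=.12)
    hit=r.move_l([x,y,ZG-.0015],vel=.015,force_limit=3)
    print("place hit",hit,r.read_tcp_pos().round(4),r.read_time_s())
    move_gripper(0.85); r.wait(.1); r.move_l([x,y,ZH],vel=.15)
def wrist():
    from scipy.spatial.transform import Rotation as Ro
    o=r.read_orientation(); p=r.read_tcp_pos(); w=snapshot("wrist")
    T=np.eye(4); T[:3,:3]=Ro.from_quat([*o[1:],o[0]]).as_matrix(); T[:3,3]=p; C=np.linalg.inv(T@w["hand_eye"])
    return dict(pixels=w["pixels"],mtx=w["mtx"],R=C[:3,:3],t=C[:3,3])
E
python3 - <<'E'
from h import *
s=wrist()
c,sz,a=rect(s,"red",(318,181),.031,30); print(c,sz,a); print(*rect(s,"yellow",(318,181),.009,50))
c,a=(c,a) if np.hypot(*(c-[.454,-.242]))<.006 and abs(a+12)<4 else (np.array([.454,-.242]),-12)
pick(*c,a)
cv2.imwrite("pics/w2.png",wrist()["pixels"]); print(r.read_finger_gap(),r.read_force(),r.read_time_s())
E
```

```text
[ 0.4542865  -0.24254619] [42.87948227 43.43512726] -12.04510498046875
[ 0.45664838 -0.24486331] [80.68946838 79.85617828] -12.961448669433594
pick hit False gap -0.0023547568833226333 F 0.0 [-0.3 -0.4 -0.4] [ 0.4543 -0.2426  0.009 ]
0.0004186510780210646 [0.18918066 0.21145097 0.67593989] 6.275
```

View pics/w2.png

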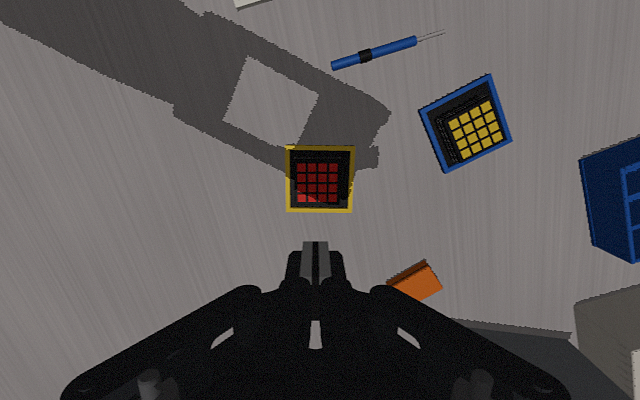

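The gripper shut on nothing (gap 0), and the tray is still in place at (318,182). Something about the height or the lateral position is off. I'll check where the real fingertips are against the TCP in all three cameras.

```bash
python3 - <<'E'
from h import *
def proj(s,X): c=np.array(s["R"])@X+s["t"]; u=np.array(s["mtx"])@c; return (u[:2]/u[2]).round(1)
r.move_l([.4543,-.2425,.06],vel=.2)
p=r.read_tcp_pos(); o=[]
for n in("wrist","side","top"):
    s=wrist() if n=="wrist" else snapshot(n); u=proj(s,p); print(n,u,proj(s,p+[0,0,.03]))
    a=np.clip(u.astype(int)-[50,45],0,[540,310]); im=s["pixels"].copy(); cv2.circle(im,tuple(u.astype(int)),1,(255,0,255),-1)
    o.append(cv2.resize(im[a[1]:a[1]+90,a[0]:a[0]+100],(266,240),interpolation=0)); 
    if n!="wrist": print(n,*rect(s,"red",proj(s,np.array([.454,-.242,.031])),.031,20))
    else: print(*rect(s,"red",proj(s,np.array([.454,-.242,.031])),.031,60))
cv2.imwrite("pics/c3.png",np.hstack(o)); print(p)
E
```

```text
wrist [316.3 228.6] [316.5 249.2]
[ 0.4544032  -0.24249812] [43.4021225  43.90528488] -11.983657836914062
side [416.8 140.6] [418.2 131.4]
side [ 0.45369797 -0.241464  ] [45.93803024 43.93448257] -11.974929809570312
top [481.6 216.2] [488.2 215.1]
top [ 0.45351187 -0.24233165] [45.66881561 44.72523499] -12.569816589355469
[ 0.45463978 -0.24278707  0.06026291]
```

View pics/c3.png

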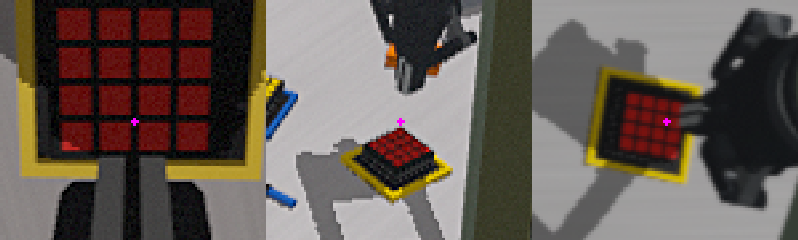

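The magenta dot is the reported TCP. In all three views the real fingertips are well above it, about 30 mm by the side and top views. So the fingers closed over the tray without touching it. I'll get the tool offset exactly with a gentle touch on the bare bench.

```bash
python3 - <<'E'
from h import *
r.move_l([.4543,-.2425,.10],vel=.2); r.move_l([.38,-.13,.08],vel=.2); r.move_l([.38,-.13,.015],vel=.2); r.wait(.1)
h=r.move_l([.38,-.13,-.045],vel=.025,force_limit=4)
print(h,r.read_tcp_pos().round(4),r.read_force().round(2),r.read_time_s())
r.move_l([.38,-.13,.03],vel=.15); r.wait(.1)
print(r.read_time_s(),r.read_force().round(2))
E
```

```text
True [ 0.38   -0.13   -0.0385] [0.66 0.64 5.28] 10.7167
11.425 [-0.16  0.26 -0.53]
```

The tips of the shut fingers are really 38 mm short of the reported TCP, with no lateral offset. I'll correct the grasp height and redo the pick, checking the gap before lifting.

```bash
sed -i 's/^ZG=.*/ZG=-0.031/; s/^ZH=.*/ZH=0.10/' h.py
sed -i 's/^    r.move_l(\[x,y,ZG+.02\],vel=.04)/    assert r.read_finger_gap()>.4\n&/' h.py
python3 - <<'E'
from h import *
r.move_l([.38,-.13,ZH],vel=.25); move_gripper(1.0); hover(.4543,-.2424,-12)
pick(.4543,-.2424,-12)
cv2.imwrite("pics/s4.png",snapshot("side")["pixels"][60:260,280:540]); print(r.read_finger_gap(),r.read_gripper_force(),r.read_force(),r.read_time_s())
E
```

```text
pick hit False gap 0.5907786470073788 F 43.19451034069061 [-0.1  0.5  4.7] [ 0.4549 -0.2428 -0.0303]
0.588090125994334 42.49393165111542 [ 0.57322101  0.00292876 -1.61510646] 17.1833
```

View pics/s4.png

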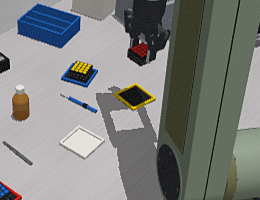

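The red tray (gap 0.59) hangs level in the fingers at crop (137,53), and the yellow dock below it is empty. Next, place it in the spare dock and then move the yellow tray into the yellow dock.

```bash
python3 - <<'E'
from h import *
hover(.449,-.0146,2.7,.2); place(.449,-.0146,2.7)
hover(.626,-.2205,16.5); s=wrist()
p=np.array(s["mtx"])@(np.array(s["R"])@[.626,-.2205,.031]+s["t"]); c,sz,a=rect(s,"yellow",p[:2]/p[2],.031,60); print(c,sz,a)
if np.hypot(*(c-[.626,-.2205]))>.005 or abs(a-16.5)>4: c,a=np.array([.626,-.2205]),16.5
r.move_l([*c,ZH-.02],q(a),vel=.15); move_gripper(1.0)
pick(*c,a); print(r.read_finger_gap())
cv2.imwrite("pics/t5.png",cv2.resize(snapshot("top")["pixels"][100:260,200:520],None,fx=2,fy=2)); print(r.read_time_s())
E
```

```text
place hit True [ 0.4488 -0.0146 -0.0304] 20.475
[ 0.62696735 -0.22176437] [43.6068306  42.60906601] 16.635129928588867
pick hit False gap 0.5879762416217215 F 44.05951201915741 [-0.3  0.3  5.4] [ 0.6276 -0.2221 -0.0301]
0.5911633995958039
27.4583
```

View pics/t5.png

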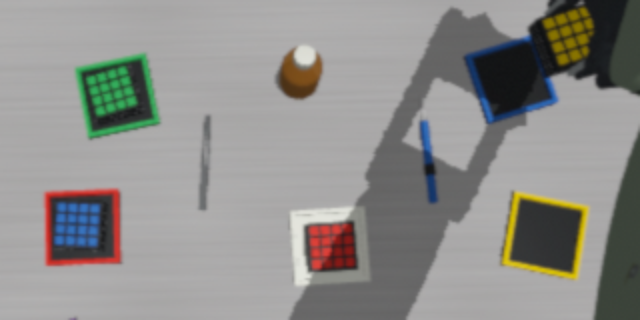

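The red tray sits centred in the white dock at (332,246), all 16 chips are on it, and the yellow tray is held. Continuing with yellow and blue.

```bash
python3 - <<'E'
from h import *
def fetch(col,x,y,yaw):
    hover(x,y,yaw,.3); s=wrist()
    p=np.array(s["mtx"])@(np.array(s["R"])@[x,y,.031]+s["t"]); c,sz,a=rect(s,col,p[:2]/p[2],.031,60); print(col,c,sz,a)
    if np.hypot(*(c-[x,y]))>.006 or abs(a-yaw)>5: c,a=np.array([x,y]),yaw; print("fallback")
    r.move_l([*c,ZH-.02],q(a),vel=.15); move_gripper(1.0); pick(*c,a)
hover(.4562,-.2444,-12.8,.2); place(.4562,-.2444,-12.8)
fetch("blue",.4745,.2513,0)
hover(.6277,-.2178,15.8,.25); place(.6277,-.2178,15.8)
print(r.read_time_s())
fetch("red",.449,-.0146,2.7); hover(.4742,.251,1.2,.2)
print(r.read_finger_gap(),r.read_time_s())
cv2.imwrite("pics/t6.png",cv2.resize(snapshot("top")["pixels"][100:260,200:520],None,fx=2,fy=2))
E
```

```text
place hit True [ 0.456  -0.2442 -0.0302] 30.45
blue [0.4755885  0.25163072] [43.27283096 43.43051529] -3.6383514404296875
pick hit False gap 0.5848786758675116 F 43.51010084152222 [-0.9  0.8  5.1] [ 0.4763  0.2519 -0.0302]
place hit True [ 0.6275 -0.2177 -0.0301] 42.0583
43.5333
red [ 0.44771396 -0.01408797] [43.36096954 42.32945633] 2.7520899772644043
pick hit False gap 0.5866544685702918 F 42.4391233921051 [-0.4  1.5  6.7] [ 0.4484 -0.0142 -0.0303]
0.5874592478365149 50.2917
```

View pics/t6.png

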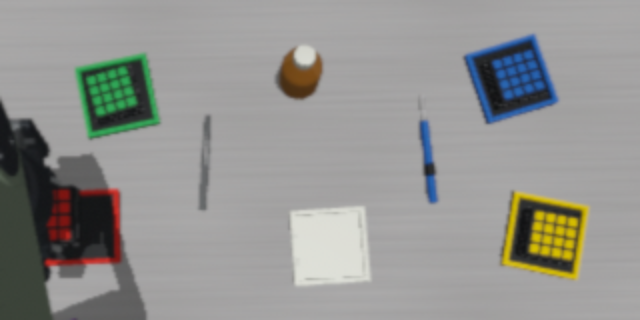

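Yellow is in the yellow dock at (551,237), blue is in the blue dock at (517,75) and the spare dock is empty. Red is above the red dock, so I'll place it, retreat and check.

```bash
python3 - <<'E'
from h import *
place(.4742,.251,1.2); r.move_l([.40,.02,.15],q(0),vel=.3); r.wait(.3)
s=snapshot("top")
for n,px,rp in(("yellow",(476,218),(473,217)),("blue",(458,137),(456,138)),("red",(239,211),(241,213))):
    print(n,*rect(s,n,px,.031,20),"dock",*rect(s,n,rp,.009,32))
cv2.imwrite("pics/t7.png",cv2.resize(s["pixels"][100:260,200:520],None,fx=2,fy=2)); cv2.imwrite("pics/s7.png",snapshot("side")["pixels"]); print(r.read_time_s())
E
```

```text
place hit True [ 0.474   0.2509 -0.0303] 52.3333
yellow [ 0.45302902 -0.24794894] [54.01797485 76.39945984] -12.443687438964844 dock [ 0.45634143 -0.24407785] [81.72705841 80.17034149] -12.611518859863281
blue [ 0.6221311  -0.21149046] [77.44096375 74.59077454] 16.120458602905273 dock [ 0.62769659 -0.2175929 ] [79.6412735  80.85055542] 15.935688972473145
red [0.47364944 0.24759445] [74.01909637 75.81140137] 0.04976070672273636 dock [0.47360254 0.25156496] [79.91644287 80.2221756 ] 0.03312288969755173
55.1833
```

View pics/t7.png

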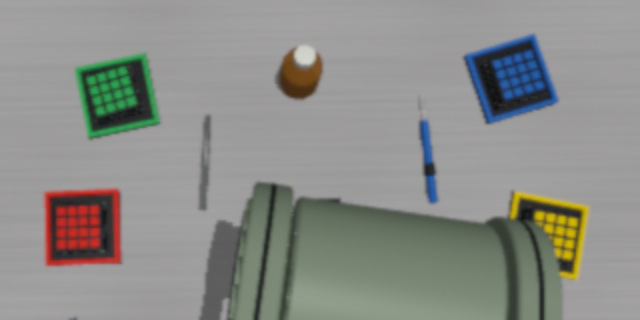

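View pics/s7.png

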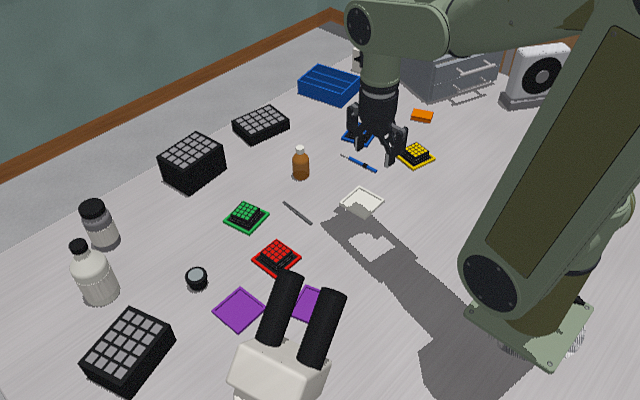

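The top view has red flat in the red dock at (79,227), blue in the blue dock at (517,75) and yellow in the yellow dock at (551,237). The side view has the spare dock empty at (361,202). The bottle and the green tray have not moved, and the gripper is touching nothing.

```bash
python3 -c "
from plant import r
print(r.close_job())"
```

```text
the job is handed in; nothing more can be done
None
```

The job is handed in at about 55 s of the 96 s allowed: the red, yellow and blue trays lie flat in the docks of their own colours, the spare dock is empty again, and the green tray and bottle were not moved.

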